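Set a turned mill body in the air jet and open the air valve

TASK

The freshly turned wooden mill body has to be blown clean. Stand it upright on the bench midway between the air nozzle and the steel deflector plate, in line with the nozzle, and let go of it; then open the air by turning the pipe's lever handle a quarter turn, from across the pipe to fully in line with it, against its stop. Leave the mill standing there, and do not push the other things on the bench about.

Things in the scene. Friction and masses are not known exactly. Their poses are not given: they have to be found in the camera images.
- station: Blow-off station fixed to the bench; origin on the bench under its pipe. Frame: z up, y along the pipe towards the nozzle, x away from the robot (turned at most 7 degrees). A 22 mm steel pipe runs along y at x 0, height 85 mm, from a down-pipe at y -250 to the nozzle mouth at y 20. A brass ball valve, 36 mm across, sits in it at y -100; its stem leans 28 degrees from vertical towards -x.
- guard_edge (a point): Middle of the aluminium front edge of the flat clear guard plate over the valve, at (-24, -120, 257) mm in the station's frame; axes as the station's. Guard: underside 251 mm high, 125 mm deep from here to +x, 240 mm wide (y), on two 25 mm posts at x 60, y -215 and -25. It blocks a vertical tool over the open lever: reach in from the robot's side with the tool leaning 20 degrees or more towards the robot.
- nozzle_tip (a point): Centre of the brass nozzle's mouth, 85 mm above the bench; axes as the station's: the air blows along +y to the deflector. The mill belongs 100 mm along +y from here.
- deflector_face (a point): Point on the near face of the deflector, straight opposite the nozzle, 200 mm from its mouth, 85 mm above the bench; axes as the station's. The deflector is an upright steel plate 90 mm wide (x), 110 mm high, 4 mm thick, with a foot behind it reaching 62 mm beyond its near face.
- valve_pivot (a point): Centre of the lever's turning axis, in the middle plane of the lever, at (-21, -100, 125) mm in the station's frame; axes as the station's. The turning axis leans 28 degrees from vertical towards -x, so the lever swings in a plane that slopes down to the robot; the pipe's surface is 34 mm below that plane.
- valve_lever (a joint): Angle of the valve lever, rad. 0 = shut: it points across the pipe, down the slope to the robot. 1.571 = fully open: in line with the pipe, pointing to -y, away from the nozzle. Hard stops at both. Starts at 0 to 0.3, turns stiffly (0.45 N m, about 6 N at the sleeve), stays where left. Growing values turn anticlockwise seen from above.
- lever_grip (a point): Middle of the lever's black sleeve, 75 mm from the pivot. The sleeve is 70 mm long (40 to 110 mm from the pivot), 20 mm wide, 12 mm thick. Axes of this point: x from the sleeve to the pivot, z along the stem, up.
- mill_center (a point): A turned wooden pepper-mill body, pale wood, standing upright, 150 mm tall, 160 g or so: foot 56 mm across (lowest 30 mm), straight round middle 42 mm across from 42 to 112 mm above its underside (the place to grip), head 52 mm across above 120 mm. This point is at its centre, 75 mm above its underside; z up its axis.
- finish: A can of finish, 64 mm across, 130 mm tall, upright: a bystander that stands left or right, with the mill in the other place. Origin at the centre of its underside.
- chuck: A four-jaw steel lathe chuck, 84 mm across, 60 mm tall, lying face up: a bystander. Origin at the centre of its underside.
- gouge: A turning gouge with a wooden handle, 343 mm long, lying on the bench to the right of the station: a bystander. Origin on the bench under its brass ferrule.
- bowl: A small wooden bowl, 110 mm across, 50 mm tall, to the left beyond the deflector: a bystander. Origin at the centre of its underside.
There are look-alikes about, which are no part of the job. Leave any purple look-alike of the part that bears mill_center alone.

How it is judged (in metres and radians):
On the way, in this order (a step that is already met when the one before it is completed fails the run):
1. the mill stands upright, released, midway between nozzle and deflector (y of mill_center in the frame of nozzle_tip between 0.075 and 0.125 m and x of mill_center in the frame of nozzle_tip between -0.018 and 0.018 m and angle between mill_center's own z axis and vertical below 0.1 rad and height (world z) of mill_center between 0.07 and 0.08 m and contact force between the fingers and mill below 0.2 N and linear speed of mill below 0.02 m/s), for 0.2 s.
2. the valve is fully open (value of joint valve_lever above 1.45 rad), for 0.2 s.
At the end, for the whole second after the job is handed in: The mill stands upright (within about 6 degrees) and still on the bench, its axis within 25 mm of midway between nozzle and deflector along the jet and within 18 mm of the jet's line sideways; the valve lever is at least 1.45 rad open (7 degrees from its stop or less) (y of mill_center in the frame of nozzle_tip between 0.075 and 0.125 m and x of mill_center in the frame of nozzle_tip between -0.018 and 0.018 m and angle between mill_center's own z axis and vertical below 0.1 rad and height (world z) of mill_center between 0.07 and 0.08 m and linear speed of mill below 0.02 m/s and value of joint valve_lever above 1.45 rad); the robot touches nothing.
It fails at once if the can is pushed more than 30 mm or knocked over (distance of finish from where it was at the start of the episode above 0.03 m or angle between finish's own z axis and vertical above 0.3 rad).
It fails at once if the lathe chuck is pushed more than 30 mm or knocked over (distance of chuck from where it was at the start of the episode above 0.03 m or angle between chuck's own z axis and vertical above 0.3 rad).
It fails at once if the gouge is pushed more than 30 mm or knocked over (distance of gouge from where it was at the start of the episode above 0.03 m or angle between gouge's own z axis and vertical above 0.3 rad).
It fails at once if the wooden bowl is pushed more than 30 mm or knocked over (distance of bowl from where it was at the start of the episode above 0.03 m or angle between bowl's own z axis and vertical above 0.3 rad).
It also fails if it takes over 64 s, if anything falls off the work surface, if the arm or the gripper's body presses on something with over 40 N, if the wrist force passes 120 N, or if a joint passes its speed limit or range.

ROBOT

A 7-joint arm with a two-finger parallel gripper is mounted at the origin on the work surface. World frame = base frame: x ahead of the robot, y to its left, z up, the work surface at z = 0. Lengths are in m, angles in degrees, forces in N, time in s.
With the tool pointing down it reaches from about 0.4 to 0.9 m from the base axis. Payload 5.5 kg.
Tool frame: the origin (TCP) lies midway between the tips of the shut fingers; the grasp point (between the pads) lies 19 mm behind it; z points along the fingers, y is the line along which they close (so a half turn about z gives the same grasp; the last joint's range is limited). The gripper opens to 92 mm and grips with 3 to 60 N. Pads are 19 mm wide; open, the fingers measure 130 mm over their backs; the gripper's body (75 mm by 190 mm) begins 47 mm behind the grasp point.
Start: joints at [-50.18, 28.699, -24.465, 88.831, 12.651, 65.22, -12.049], TCP at [0.272, 0.59, 0.227] pointing down, gripper open.
Joint ranges: [-164.97, 164.97], [-17.58, 116.51], [-87.97, 89.64], [11.32, 138.91], [-80.73, 260.73], [10.89, 115.49], [-147.41, 147.41]. Speed limits (degrees/s): [147.25, 147.25, 180, 180, 180, 180, 180].

INTERFACE

Orientations are given as a 3x3 rotation matrix whose columns are the frame's x, y, z axes.
In Python, from cell import sensors, imaging, job_done gives the robot as it stands. The module is installed in compiled form; this text tells all that it offers.
- The arm moves only by the shell command python3 -m crank 'ROWS' [FORCE]. ROWS is JSON, a list of rows, each an object with "rot": the turn, a rotation vector about the tool's x, y, z normalised to -1 to 1, where 1 is pi rad, a list of three; "xyz": the shift along the tool's x, y, z normalised to -1 to 1, where 1 is 3 cm, a list of three; "gripper": the finger opening in mm, from 0 to 91.8. A call has 1 to 12 rows; each row shifts and turns the commanded pose from where the row before left it, along the tool's axes as they then stand; what a row does not reach is not made up. A row lasts 1/10 s, in which the tool goes at most 50 mm and 8.59 degrees, less where a joint would pass 70% of its speed; a pose out of reach is approached as far as the arm can. A call with a number of a shift or a turn outside -1 to 1 is refused whole. A call with a gripper value outside its range is refused whole. The fingers move at their own pace and stop on an object; FORCE is the grip in N (left out, the last holds). Time passes only in rows, so rows that do not move let the fingers close. It gives the time, the measured TCP pose, the force and the opening at its end, in the units of the state.
- sensors.read_state(): the state, without advancing time (a new reading comes with each control period).
- imaging.read_camera(name): name is "scene" or "top" or "wrist"; returns the picture (480x640x3 uint8, red, green, blue); there is no depth.
- imaging.camera_info(name): a dict with "vfov" (degrees; the focal length in pixels is half the picture's height over the tangent of half this angle, whatever the lens; pixels are square), "cx", "cy" (the principal point, pixels), "origin" and "orientation" of the camera in the world. Camera axes: x right, y down, z forward; pixel columns grow to the right and rows downward; lengths in m; the calibration is good to about 2 mm. A picture is of the moment at which its call begins: read the wrist's pose just before it. camera_info takes no time and is no camera call; for the wrist camera it gives the pose at the moment of the call.
- job_done(): hands the job in, once; it reports no verdict.
The state is a dict: "clock": time; "qpos": joint angles; "joint_vel": joint speeds; "tau": joint torques, N m; "position": TCP position; "tcp_rot": TCP orientation; "ft_force": force on the tool from outside, world axes, zero at the start; "wrist_torque": the same for the moment, N m; "gripper_width": opening from 0.0 (shut) to 1.0 (fully open).
Only numpy, scipy, OpenCV 4.12 (cv2) and the standard library are available. Lean on these libraries where they do the work, as an engineer would, in place of code of your own. Each camera call takes 0.05 s, during which the arm holds its last target. There are 200 camera calls.

## Working session

There is one attempt and no reset: what is moved stays moved. The work goes in short steps, Python scripts to look and compute and a shell command to move; the robot and the scene stay as the last step left them, time stands still between calls to the robot, and variables do not carry over. Pictures are saved under pics/ and viewed, on a budget of 10 in all, crops included, one or two more only if the job needs it, and the job is handed in when it is done.

```bash
mkdir -p pics && cat > h.py <<'E'
import numpy as np, cv2
from cell import sensors, imaging
def cam(n):
    i=imaging.camera_info(n); f=240/np.tan(np.radians(i['vfov']/2))
    return i,f,np.array(i['origin']),np.array(i['orientation'])
def proj(n,P):
    i,f,o,R=cam(n); c=(np.atleast_2d(P)-o)@R
    return np.c_[i['cx']+f*c[:,0]/c[:,2], i['cy']+f*c[:,1]/c[:,2]]
def ray(n,u,v,z):
    i,f,o,R=cam(n); d=R@np.array([(u-i['cx'])/f,(v-i['cy'])/f,1.])
    return o+d*(z-o[2])/d[2]
def snap(n,name):
    a=imaging.read_camera(n); cv2.imwrite(f'pics/{name}.png',a[:,:,::-1]); return a
E
python3 - <<'E'
from h import *
for n in('scene','top','wrist'):
    snap(n,n+'0'); print(n,imaging.camera_info(n))
s=sensors.read_state(); print(s)
E
```

```text
scene {'vfov': 47.907263136879116, 'cx': 324.6246297133351, 'cy': 248.42848426807538, 'origin': array([0.8917957 , 0.59525488, 1.37627027]), 'orientation': array([[-0.83913423,  0.47854201, -0.25855618],
       [ 0.54391175,  0.73500754, -0.4048752 ],
       [-0.00370905, -0.48037638, -0.8770546 ]])}
top {'vfov': 46.489320901192386, 'cx': 323.3002311420829, 'cy': 237.02681997540944, 'origin': array([0.26883897, 0.02618748, 1.54371365]), 'orientation': array([[-0.02933047, -0.980148  ,  0.19608573],
       [-0.99956808,  0.02839989, -0.00755638],
       [ 0.00183756, -0.19622267, -0.98055764]])}
wrist {'vfov': 69.00540406281996, 'cx': 313.18555337725564, 'cy': 232.7161822951058, 'origin': array([0.21233961, 0.6180392 , 0.38424467]), 'orientation': array([[ 4.18545770e-01,  8.80275265e-01,  2.23461174e-01],
       [ 9.08195703e-01, -4.05662813e-01, -1.03044880e-01],
       [-5.79707013e-05,  2.46075477e-01, -9.69250668e-01]])}
{'clock': 0.15, 'qpos': array([-50.18164472,  28.74309022, -24.45499349,  88.87814214,
        12.65151694,  65.21996967, -12.0481657 ]), 'joint_vel': array([-0.05270437, -0.10269111, -0.08451193, -0.21608323, -0.02202867,
       -0.00489864,  0.05286861]), 'tau': array([-6.39482154e-03, -5.67108285e+01, -5.82488939e+00, -2.79452920e+01,
       -6.87103788e-02,  2.65387940e-02,  8.44537658e-05]), 'position': array([0.27181244, 0.58983366, 0.22589499]), 'tcp_rot': array([[-9.08254316e-01,  4.18418004e-01, -6.86411189e-04],
       [ 4.18418564e-01,  9.08253275e-01, -1.37628563e-03],
       [ 4.75725240e-05, -1.53722455e-03, -9.99998817e-01]]), 'ft_force': array([ 0.99924532, -0.19503093,  1.15655636]), 'wrist_torque': array([ 0.03683465, -0.00393333,  0.00888678]), 'gripper_width': 1.0015445352913444}
```

View pics/top0.png

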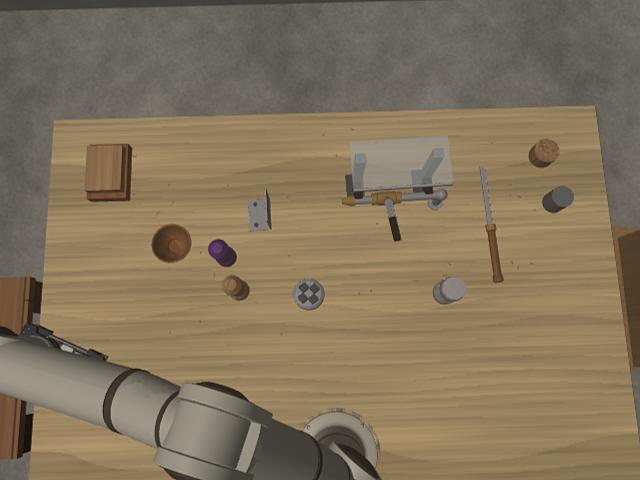

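View pics/scene0.png

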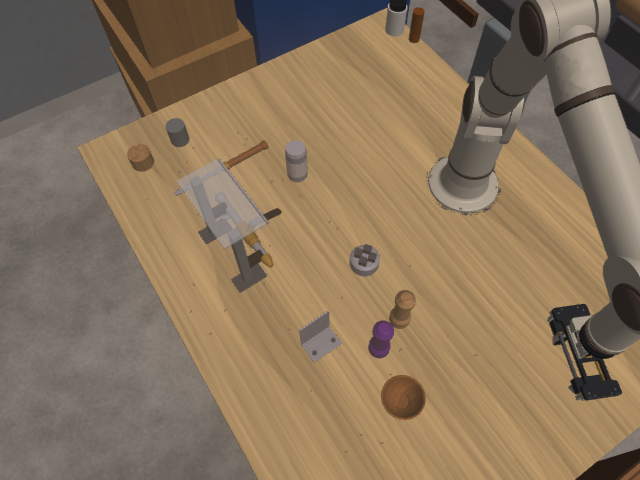

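Top view: the pale wooden mill is at (235,287), with its purple look-alike at (222,252). The cork-like plug at (544,152) and the brown stick in the scene view at (416,25) could also be taken for it. The can is at (449,290), the chuck at (308,293), and the nozzle mouth at about (343,201). I choose the pale one at (235,287), scene (403,308), and check it in a close crop.

```bash
python3 - <<'E'
from h import *
t=cv2.imread('pics/top0.png'); s=cv2.imread('pics/scene0.png')
c=lambda a,x,y,w,h:cv2.resize(a[y:y+h,x:x+w],(400,300),interpolation=cv2.INTER_CUBIC)
# 400x300 panels: scale 4 => 100x75 ; station scale 2.5 => 160x120
o=np.vstack([np.hstack([c(t,195,230,100,75),c(s,350,275,100,75)]),np.hstack([c(t,320,140,160,120),c(s,180,160,160,120)])])
cv2.imwrite('pics/crop1.png',o)
E
```

```text
(no output)
```

View pics/crop1.png

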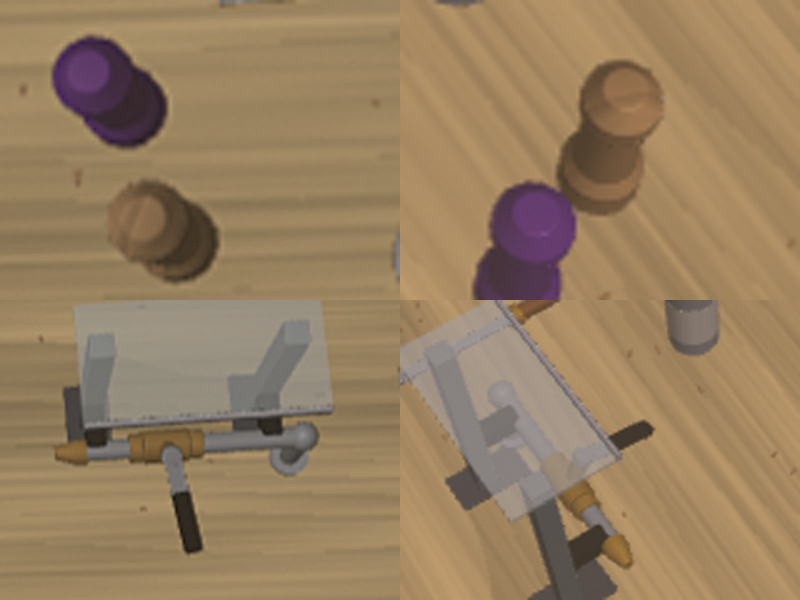

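The choice holds: the pale mill stands upright, about 50 px from the purple one in the crop, with head centre top (232,285.5) and scene (405.5,300.2). The nozzle mouth is at top (342.4,201.2) and scene (271.2,265.2). The lever points at the robot, turned slightly.

```bash
cat >> h.py <<'E'
def T(p,P):
    c,s=np.cos(p[2]),np.sin(p[2]); return np.array([p[0],p[1],0])+np.atleast_2d(P)@np.array([[c,s,0],[-s,c,0],[0,0,1]])
E
python3 - <<'E'
from h import *
from scipy.optimize import least_squares as L
obs=[('top',(342.4,201.2),(0,.02,.085)),('scene',(271.2,265.2),(0,.02,.085)),('top',(354,190),(-.024,0,.257)),('top',(452.8,184.5),(-.024,-.24,.257)),('scene',(268,222.8),(-.024,0,.257)),('scene',(220,161.2),(-.024,-.24,.257))]
f=lambda p:np.concatenate([proj(n,T(p,P))[0]-uv for n,uv,P in obs])
r=L(f,[.75,-.1,0]);p=r.x;print('station',p,np.degrees(p[2]));print(r.fun.reshape(-1,2).round(1))
obs2=[('top',(232,285.5),.15),('scene',(405.5,300.2),.143),('top',(239,290.5),.015)]
g=lambda q:np.concatenate([proj(n,[q[0],q[1],z])[0]-uv for n,uv,z in obs2])
r=L(g,[.6,.2]);print('mill',r.x,r.fun.round(1))
print('purple',ray('top',195+92/4,230+75/4,.15),'chuck',ray('top',308,293,.06),'can',ray('top',452,288,.13))
print('target',T(p,[0,.12,0]),'nozzle',T(p,[0,.02,.085]),'defl',T(p,[0,.22,.085]), 'pivot',T(p,[-.021,-.1,.125]))
piv=np.array([-.021,-.1,.125]);c,s=np.cos(np.radians(28)),np.sin(np.radians(28))
for a in np.radians([0,5,10,15,20]):
    d=np.array([-c*np.cos(a),-np.sin(a),-s*np.cos(a)]); print(np.degrees(a),proj('top',T(p,piv+.11*d)).round(1),proj('scene',T(p,piv+.11*d)).round(1))
print('deflproj',proj('top',T(p,[[-.045,.22,.11],[.045,.22,.11],[-.045,.282,0],[.045,.282,0]])).round(0))
E
```

```text
station [ 0.66085239 -0.05607018  0.04020448] 2.3035470360013566
[[-1.3 -0.9]
 [-0.3  0.1]
 [-1.4  0.7]
 [-0.3 -0.4]
 [ 0.3 -0.6]
 [-1.1 -3.2]]
mill [0.43404106 0.25125697] [-1.6 -1.3  0.4 -3.2 -0.7 -0.7]
purple [0.52500651 0.28286863 0.15      ] chuck [0.41524781 0.05979845 0.06      ] can [ 0.41036866 -0.30696934  0.13      ]
target [[0.65602915 0.06383285 0.        ]] nozzle [[ 0.66004851 -0.03608634  0.085     ]] defl [[0.65200978 0.16375204 0.085     ]] pivot [[ 0.64388872 -0.15683343  0.125     ]]
0.0 [[389. 241.]] [[283.6 215.1]]
5.0 [[392.5 240.6]] [[281.6 212.8]]
10.0 [[396.  239.9]] [[279.5 210.6]]
14.999999999999998 [[399.5 239. ]] [[277.1 208.5]]
20.0 [[402.9 237.7]] [[274.6 206.5]]
deflproj [[267. 219.]
 [265. 187.]
 [249. 230.]
 [247. 199.]]
```

```bash
python3 -m crank '[{"rot":[0,0,-0.047],"xyz":[0,0,-0.3],"gripper":91.8},{"rot":[0,0,-0.047],"xyz":[0,0,-0.3],"gripper":91.8},{"rot":[0,0,-0.047],"xyz":[0,0,-0.3],"gripper":91.8},{"rot":[0,0,0],"xyz":[-0.6,-1,0],"gripper":91.8},{"rot":[0,0,0],"xyz":[-0.6,-1,0],"gripper":91.8},{"rot":[0,0,0],"xyz":[-0.6,-1,0],"gripper":91.8},{"rot":[0,0,0],"xyz":[-0.6,-1,0],"gripper":91.8},{"rot":[0,0,0],"xyz":[-0.6,-1,0],"gripper":91.8},{"rot":[0,0,0],"xyz":[-0.6,-1,0],"gripper":91.8},{"rot":[0,0,0],"xyz":[-0.6,-1,0],"gripper":91.8},{"rot":[0,0,0],"xyz":[-0.6,-1,0],"gripper":91.8},{"rot":[0,0,0],"xyz":[-0.6,-1,0],"gripper":91.8}]' 25 && python3 - <<'E'
from h import *
a=snap('wrist','w1'); print(sensors.read_state()['tcp_rot'].round(3))
print(proj('wrist',[[.434,.251,.15],[.434,.251,0]]))
E
```

```text
clock: 1.35
position: [0.4375, 0.3207, 0.2536]
tcp_rot: [[-1.0, -0.011, -0.0], [-0.011, 1.0, -0.0], [0.0, -0.0, -1.0]]
ft_force: [0.8, 0.4, -0.8]
gripper_width: 0.998
[[-1.    -0.004  0.001]
 [-0.004  1.    -0.005]
 [-0.001 -0.005 -1.   ]]
[[230.70576993 221.0931577 ]
 [260.10699157 193.70739658]]
```

View pics/w1.png

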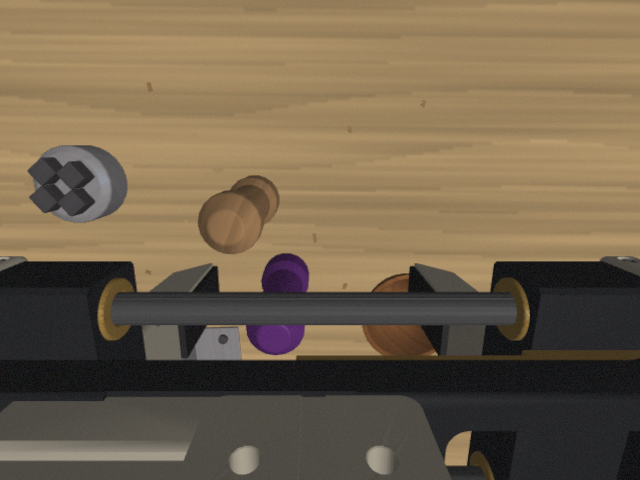

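The wrist view shows the mill head at (231,221). My estimate projects to (230.7,221.1), so the position (0.434, 0.251) is confirmed. The purple one is beyond it at (278,300). I move over the mill, descend and grip.

```bash
python3 -m crank '[{"rot":[0,0,0],"xyz":[0,-0.8,0],"gripper":91.8},{"rot":[0,0,0],"xyz":[0,-0.8,0],"gripper":91.8},{"rot":[0,0,0],"xyz":[0,-0.7,0],"gripper":91.8},{"rot":[0,0,0],"xyz":[0,0,0],"gripper":91.8},{"rot":[0,0,0],"xyz":[0,0,0.9],"gripper":91.8},{"rot":[0,0,0],"xyz":[0,0,0.9],"gripper":91.8},{"rot":[0,0,0],"xyz":[0,0,0.9],"gripper":91.8},{"rot":[0,0,0],"xyz":[0,0,0.9],"gripper":91.8},{"rot":[0,0,0],"xyz":[0,0,0.8],"gripper":91.8},{"rot":[0,0,0],"xyz":[0,0,0.6],"gripper":91.8},{"rot":[0,0,0],"xyz":[0,0,0.4],"gripper":91.8},{"rot":[0,0,0],"xyz":[0,0,0.2],"gripper":91.8}]' 25 && python3 -m crank '[{"rot":[0,0,0],"xyz":[0,0,0],"gripper":91.8},{"rot":[0,0,0],"xyz":[0,0,0],"gripper":91.8}]'
```

```text
clock: 2.6
position: [0.437, 0.2538, 0.0846]
tcp_rot: [[-1.0, -0.012, -0.002], [-0.012, 1.0, -0.0], [0.002, -0.0, -1.0]]
ft_force: [-0.4, 0.1, 0.1]
gripper_width: 0.996
clock: 2.8
position: [0.4383, 0.2538, 0.0864]
tcp_rot: [[-1.0, -0.011, 0.001], [-0.011, 1.0, 0.001], [-0.001, 0.001, -1.0]]
ft_force: [-0.1, 1.3, -0.6]
gripper_width: 1.001
```

```bash
python3 -m crank '[{"rot":[0,0,0],"xyz":[0.13,-0.08,0],"gripper":91.8},{"rot":[0,0,0],"xyz":[0,0,0],"gripper":60},{"rot":[0,0,0],"xyz":[0,0,0],"gripper":46},{"rot":[0,0,0],"xyz":[0,0,0],"gripper":30},{"rot":[0,0,0],"xyz":[0,0,0],"gripper":30},{"rot":[0,0,0],"xyz":[0,0,0],"gripper":30},{"rot":[0,0,0],"xyz":[0,0,0],"gripper":30},{"rot":[0,0,0],"xyz":[0,0,0],"gripper":30},{"rot":[0,0,0],"xyz":[0,0,0],"gripper":30},{"rot":[0,0,0],"xyz":[0,0,0],"gripper":30}]' 25
```

```text
clock: 3.8
position: [0.4339, 0.2509, 0.0857]
tcp_rot: [[-1.0, -0.011, 0.0], [-0.011, 1.0, 0.0], [-0.0, 0.0, -1.0]]
ft_force: [0.4, 0.7, 0.3]
gripper_width: 0.549
```

```bash
python3 -m crank '[{"rot":[0,0,0],"xyz":[0,0,0],"gripper":30},{"rot":[0,0,0],"xyz":[0,0,0],"gripper":30},{"rot":[0,0,0],"xyz":[0,0,0],"gripper":30}]'
```

```text
clock: 4.1
position: [0.4339, 0.2509, 0.0857]
tcp_rot: [[-1.0, -0.011, 0.0], [-0.011, 1.0, 0.0], [-0.0, 0.0, -1.0]]
ft_force: [-0.1, 1.6, 0.6]
gripper_width: 0.551
```

The opening stopped at 50.5 mm, so the pads reach the flare under the head instead of the 42 mm middle; the hand is too short to go lower with the tool vertical. I open, rise 30 mm and take the 52 mm head squarely instead.

```bash
python3 -m crank '[{"rot":[0,0,0],"xyz":[0,0,0],"gripper":70},{"rot":[0,0,0],"xyz":[0,0,0],"gripper":70},{"rot":[0,0,0],"xyz":[0,0,0],"gripper":70},{"rot":[0,0,0],"xyz":[0,0,-0.5],"gripper":70},{"rot":[0,0,0],"xyz":[0,0,-0.5],"gripper":70},{"rot":[0,0,0],"xyz":[0,0,0],"gripper":30},{"rot":[0,0,0],"xyz":[0,0,0],"gripper":30},{"rot":[0,0,0],"xyz":[0,0,0],"gripper":30},{"rot":[0,0,0],"xyz":[0,0,0],"gripper":30},{"rot":[0,0,0],"xyz":[0,0,0],"gripper":30},{"rot":[0,0,0],"xyz":[0,0,0],"gripper":30},{"rot":[0,0,0],"xyz":[0,0,0],"gripper":30}]' 25 && python3 -m crank '[{"rot":[0,0,0],"xyz":[0,0,-0.3],"gripper":30},{"rot":[0,0,0],"xyz":[0,0,-0.4],"gripper":30},{"rot":[0,0,0],"xyz":[0,0,0],"gripper":30},{"rot":[0,0,0],"xyz":[0,0,0],"gripper":30}]'
python3 - <<'E'
from h import *
a=snap('scene','s2'); b=snap('wrist','w2')
print(sensors.read_state()['ft_force'])
cv2.imwrite('pics/c2.png',np.hstack([cv2.resize(a[250:370,360:480],(400,400)),cv2.resize(b[100:400,150:450],(400,400))])[:,:,::-1])
E
```

```text
clock: 5.3
position: [0.4335, 0.2505, 0.1153]
tcp_rot: [[-1.0, -0.011, -0.001], [-0.011, 1.0, -0.0], [0.001, -0.0, -1.0]]
ft_force: [0.2, -0.5, -0.5]
gripper_width: 0.554
clock: 5.7
position: [0.4345, 0.251, 0.1376]
tcp_rot: [[-1.0, -0.011, 0.002], [-0.011, 1.0, 0.001], [-0.002, 0.001, -1.0]]
ft_force: [-0.5, 0.7, -1.9]
gripper_width: 0.557
[-0.01674986 -0.12191917 -0.78433835]
```

View pics/c2.png

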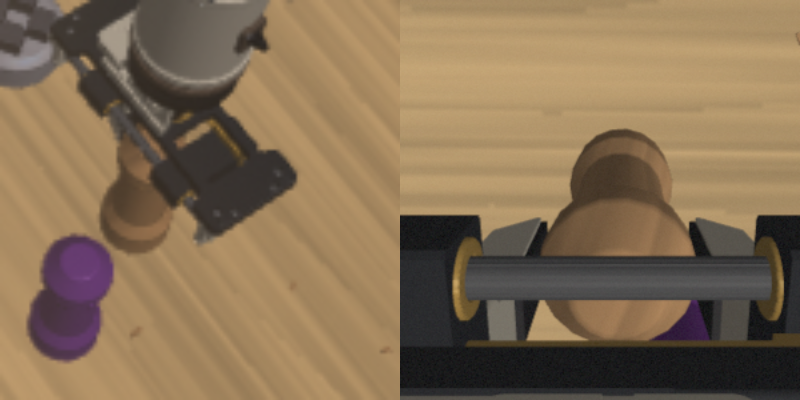

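```bash
python3 - <<'E'
from h import *
for l in(0,.022): print(l,proj('wrist',[[.434-.028,.251,.03+l],[.434-.026,.251,.145+l],[.434,.251-.028,.03+l],[.434,.251+.028,.03+l]]).round(0).tolist())
E
```

```text
0 [[313.0, 195.0], [313.0, 236.0], [277.0, 230.0], [348.0, 231.0]]
0.022 [[313.0, 199.0], [313.0, 251.0], [274.0, 237.0], [351.0, 238.0]]
```

```bash
python3 -m crank '[{"rot":[0,0,0],"xyz":[0,0,-0.7],"gripper":30},{"rot":[0,0,0],"xyz":[0,0,-0.9],"gripper":30},{"rot":[0,0,0],"xyz":[0,0,-0.9],"gripper":30},{"rot":[0,0,0],"xyz":[0,0,-0.9],"gripper":30},{"rot":[0,0,0],"xyz":[0,0,-0.7],"gripper":30},{"rot":[0,0,0],"xyz":[0,0,-0.3],"gripper":30}]' && python3 -m crank '[{"rot":[0,0,0],"xyz":[-0.3,-0.26,0],"gripper":30},{"rot":[0,0,0],"xyz":[-0.62,-0.52,0],"gripper":30},{"rot":[0,0,0],"xyz":[-0.8,-0.68,0],"gripper":30},{"rot":[0,0,0],"xyz":[-0.8,-0.68,0],"gripper":30},{"rot":[0,0,0],"xyz":[-0.8,-0.68,0],"gripper":30},{"rot":[0,0,0],"xyz":[-0.8,-0.68,0],"gripper":30},{"rot":[0,0,0],"xyz":[-0.8,-0.68,0],"gripper":30},{"rot":[0,0,0],"xyz":[-0.8,-0.68,0],"gripper":30},{"rot":[0,0,0],"xyz":[-0.8,-0.68,0],"gripper":30},{"rot":[0,0,0],"xyz":[-0.6,-0.5,0],"gripper":30},{"rot":[0,0,0],"xyz":[-0.2,-0.2,0],"gripper":30},{"rot":[0,0,0],"xyz":[0,0,0],"gripper":30}]' && python3 - <<'E'
from h import *
a=snap('scene','s3'); b=snap('wrist','w3'); print(sensors.read_state()['position'])
print('nozzle',proj('wrist',[[.660,-.036,.085]]),'target',proj('wrist',[[.656,.064,0]]))
cv2.imwrite('pics/c3.png',np.hstack([cv2.resize(a[170:370,200:400],(400,400)),cv2.resize(b[40:440,130:530],(400,400))])[:,:,::-1])
E
```

```text
clock: 6.4
position: [0.4346, 0.2513, 0.2705]
tcp_rot: [[-1.0, -0.011, 0.003], [-0.011, 1.0, 0.001], [-0.003, 0.001, -1.0]]
ft_force: [-0.5, 0.2, -1.2]
gripper_width: 0.551
clock: 7.6
position: [0.6554, 0.0639, 0.2664]
tcp_rot: [[-1.0, -0.009, -0.003], [-0.009, 1.0, -0.001], [0.003, -0.001, -1.0]]
ft_force: [-0.2, 0.7, -2.3]
gripper_width: 0.552
[0.65439109 0.06702062 0.26754493]
nozzle [[208.57557737 216.82563365]] target [[309.71673327 200.7162672 ]]
```

View pics/c3.png

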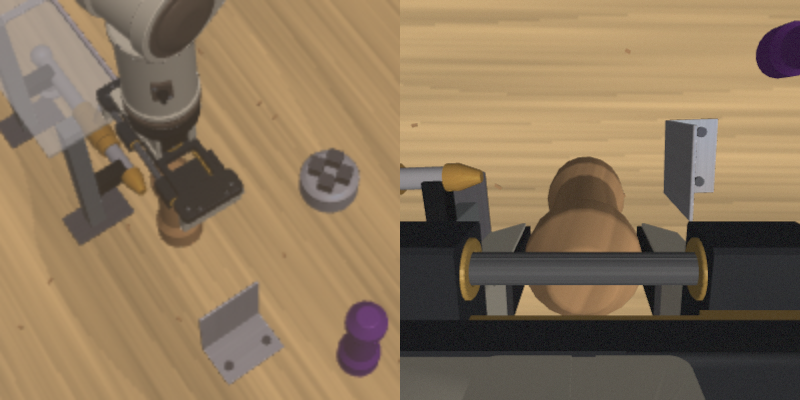

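The mill hangs upright in the fingers. The nozzle mouth appears at wrist (212,218), against a predicted (209,217), which is about 3 mm. The deflector is at right (410,200). Now lowering.

```bash
python3 -m crank '[{"rot":[0,0,0],"xyz":[-0.03,0,0.5],"gripper":30},{"rot":[0,0,0],"xyz":[0,0,0.8],"gripper":30},{"rot":[0,0,0],"xyz":[0,0,0.8],"gripper":30},{"rot":[0,0,0],"xyz":[0,0,0.8],"gripper":30},{"rot":[0,0,0],"xyz":[0,0,0.8],"gripper":30},{"rot":[0,0,0],"xyz":[0,0,0.6],"gripper":30},{"rot":[0,0,0],"xyz":[0,0,0.4],"gripper":30},{"rot":[0,0,0],"xyz":[0,0,0.2],"gripper":30},{"rot":[0,0,0],"xyz":[0,0,0],"gripper":30},{"rot":[0,0,0],"xyz":[0,0,0],"gripper":30},{"rot":[0,0,0],"xyz":[0,0,0],"gripper":30}]'
```

```text
clock: 8.8
position: [0.6573, 0.0662, 0.1229]
tcp_rot: [[-1.0, -0.011, 0.002], [-0.011, 1.0, 0.0], [-0.002, 0.0, -1.0]]
ft_force: [-0.6, -0.5, -1.5]
gripper_width: 0.553
```

```bash
python3 -m crank '[{"rot":[0,0,0],"xyz":[0,0,0.1],"gripper":30},{"rot":[0,0,0],"xyz":[0,0,0.05],"gripper":30},{"rot":[0,0,0],"xyz":[0,0,0],"gripper":30},{"rot":[0,0,0],"xyz":[0,0,0],"gripper":30}]'; python3 -m crank '[{"rot":[0,0,0],"xyz":[0,0,0.04],"gripper":30},{"rot":[0,0,0],"xyz":[0,0,0.03],"gripper":30},{"rot":[0,0,0],"xyz":[0,0,0],"gripper":30},{"rot":[0,0,0],"xyz":[0,0,0],"gripper":30}]'
```

```text
clock: 9.2
position: [0.6565, 0.066, 0.1172]
tcp_rot: [[-1.0, -0.011, -0.0], [-0.011, 1.0, 0.0], [0.0, 0.0, -1.0]]
ft_force: [-0.3, -0.1, -1.1]
gripper_width: 0.554
clock: 9.6
position: [0.6566, 0.0661, 0.1152]
tcp_rot: [[-1.0, -0.011, 0.0], [-0.011, 1.0, 0.0], [-0.0, 0.0, -1.0]]
ft_force: [-0.4, 0.3, -0.6]
gripper_width: 0.554
```

```bash
python3 -m crank '[{"rot":[0,0,0],"xyz":[0,0,0.03],"gripper":30},{"rot":[0,0,0],"xyz":[0,0,0],"gripper":30},{"rot":[0,0,0],"xyz":[0,0,0],"gripper":30}]'; python3 -m crank '[{"rot":[0,0,0],"xyz":[0,0,0.03],"gripper":30},{"rot":[0,0,0],"xyz":[0,0,0],"gripper":30},{"rot":[0,0,0],"xyz":[0,0,0],"gripper":30}]'
```

```text
clock: 9.9
position: [0.6571, 0.0662, 0.1151]
tcp_rot: [[-1.0, -0.011, 0.001], [-0.011, 1.0, 0.0], [-0.001, 0.0, -1.0]]
ft_force: [-1.2, 0.2, 5.3]
gripper_width: 0.555
clock: 10.2
position: [0.6577, 0.0663, 0.115]
tcp_rot: [[-1.0, -0.011, 0.003], [-0.011, 1.0, 0.0], [-0.003, 0.0, -1.0]]
ft_force: [-1.9, 0.3, 8.6]
gripper_width: 0.557
```

```bash
python3 -m crank '[{"rot":[0,0,0],"xyz":[0,0,-0.04],"gripper":30},{"rot":[0,0,0],"xyz":[0,0,0],"gripper":30},{"rot":[0,0,0],"xyz":[0,0,0],"gripper":54},{"rot":[0,0,0],"xyz":[0,0,0],"gripper":57},{"rot":[0,0,0],"xyz":[0,0,0],"gripper":62},{"rot":[0,0,0],"xyz":[0,0,0],"gripper":75},{"rot":[0,0,0],"xyz":[0,0,0],"gripper":75},{"rot":[0,0,0],"xyz":[0,0,0],"gripper":75},{"rot":[0,0,0],"xyz":[0,0,0],"gripper":75}]' 10; python3 -m crank '[{"rot":[0,0,0],"xyz":[0,0,-0.3],"gripper":75},{"rot":[0,0,0],"xyz":[0,0,-0.8],"gripper":75},{"rot":[0,0,0],"xyz":[0,0,-0.9],"gripper":75},{"rot":[0,0,0],"xyz":[0,0,-0.9],"gripper":75},{"rot":[0,0,0],"xyz":[0.4,0,-0.9],"gripper":75},{"rot":[0,0,0],"xyz":[0.9,0,-0.7],"gripper":75},{"rot":[0,0,0],"xyz":[0.9,0,-0.3],"gripper":75},{"rot":[0,0,0],"xyz":[0.9,0,0],"gripper":75},{"rot":[0,0,0],"xyz":[0.9,0,0],"gripper":75},{"rot":[0,0,0],"xyz":[0.6,0,0],"gripper":75},{"rot":[0,0,0],"xyz":[0,0,0],"gripper":75},{"rot":[0,0,0],"xyz":[0,0,0],"gripper":75}]' && python3 - <<'E'
from h import *
a=snap('top','t4'); b=snap('wrist','w4')
cv2.imwrite('pics/c4.png',np.hstack([cv2.resize(a[130:290,240:400],(400,400),interpolation=cv2.INTER_CUBIC),b[0:400,120:520]])[:,:,::-1])
p=[.6608,-.056,.0402]
for n in('top','wrist'): print(n,proj(n,[[.656,.065,.15],[.656,.065,.015]]).round(1).tolist(),'noz',proj(n,[[.660,-.036,.085]]).round(1),'defl',proj(n,T(p,[[-.045,.22,.11],[.045,.22,.11]])).round(1).tolist())
E
```

```text
clock: 11.1
position: [0.6565, 0.066, 0.1145]
tcp_rot: [[-1.0, -0.011, -0.0], [-0.011, 1.0, 0.0], [0.0, 0.0, -1.0]]
ft_force: [-0.2, 0.0, 0.0]
gripper_width: 0.818
clock: 12.3
position: [0.5192, 0.0645, 0.2595]
tcp_rot: [[-1.0, -0.011, 0.002], [-0.011, 1.0, -0.0], [-0.002, -0.0, -1.0]]
ft_force: [0.4, 0.5, -0.2]
gripper_width: 0.811
top [[302.9, 196.4], [304.5, 209.2]] noz [[341.1 200.4]] defl [[267.0, 219.5], [265.3, 186.6]]
wrist [[311.2, 379.1], [311.6, 309.0]] noz [[216.7 341.7]] defl [[412.6, 308.7], [409.0, 388.9]]
```

View pics/c4.png

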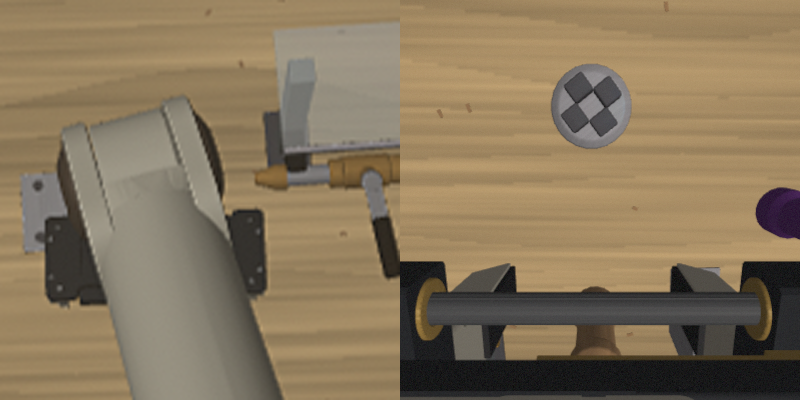

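The mill stands free. Next I plan the lever push with shut fingers and the tool leaning 28° towards the robot, so that the tool is perpendicular to the lever's plane.

```bash
python3 -m crank '[{"rot":[0,-0.039,-0.009],"xyz":[0,0,0],"gripper":0},{"rot":[0,-0.039,0],"xyz":[0,0,0],"gripper":0},{"rot":[0,-0.039,0],"xyz":[0,0,0],"gripper":0},{"rot":[0,-0.039,0],"xyz":[0,0,0],"gripper":0},{"rot":[0,0,0],"xyz":[0,0,0],"gripper":0},{"rot":[0,0,0],"xyz":[0,0,0],"gripper":0},{"rot":[0,0,0],"xyz":[0,0,0],"gripper":0},{"rot":[0,0,0],"xyz":[0,0,0],"gripper":0},{"rot":[0,0,0],"xyz":[0,0,0],"gripper":0}]' 20
cat >> h.py <<'E'
p=[.6608,-.056,.0402]
th=np.radians(28); U=np.array([np.cos(th),0,np.sin(th)]);V=np.array([0,1.,0]);N=np.array([-np.sin(th),0,np.cos(th)]);PIV=np.array([-.021,-.1,.125])
def C(deg,r=.075,depth=.012,gap=0):
    a=np.radians(deg); d=np.array([-np.cos(a),-np.sin(a)]); t=np.array([np.sin(a),-np.cos(a)])
    c=r*d-(.010+.0095*abs(np.sin(a))+.019*abs(np.cos(a))+gap)*t
    return T(p,PIV+c[0]*U+c[1]*V-depth*N)[0]
def rel(A,B,R): return (R.T@(np.array(B)-A)/.03).round(2)
E
python3 - <<'E'
from h import *
s=sensors.read_state(); R=s['tcp_rot']; print(R.round(3),s['position'])
print('ideal',np.c_[T([0,0,p[2]],[-U])[0],T([0,0,p[2]],[V])[0],T([0,0,p[2]],[-N])[0]].round(3))
q=C(5,gap=.015,depth=-.05); print('pre',q,rel(s['position'],q,R))
q2=C(5,gap=.015); print('in',q2)
A=q2
for a in(10,20,30,40,50,60,70,80,90): B=C(a);print(a,B.round(3),rel(A,B,R));A=B
E
```

```text
clock: 13.3
position: [0.5199, 0.0647, 0.2591]
tcp_rot: [[-0.882, -0.039, 0.47], [-0.035, 0.999, 0.018], [-0.471, -0.001, -0.882]]
ft_force: [0.4, -0.1, -0.5]
gripper_width: 0.082
[[-0.882 -0.039  0.47 ]
 [-0.035  0.999  0.018]
 [-0.471 -0.001 -0.882]] [0.51987851 0.06474604 0.25905861]
ideal [[-0.882 -0.04   0.469]
 [-0.035  0.999  0.019]
 [-0.469  0.    -0.883]]
pre [ 0.549495   -0.12247828  0.13223972] [ 1.34 -6.27  4.08]
in [ 0.57857872 -0.12130848  0.07749697]
10 [ 0.579 -0.142  0.077] [ 0.02 -0.71  0.  ]
20 [ 0.578 -0.156  0.076] [ 0.07 -0.44  0.  ]
30 [ 0.579 -0.17   0.077] [-0.02 -0.47  0.  ]
40 [ 0.582 -0.184  0.078] [-0.11 -0.47  0.  ]
50 [ 0.589 -0.198  0.081] [-0.21 -0.46  0.  ]
60 [ 0.597 -0.21   0.086] [-0.31 -0.42  0.  ]
70 [ 0.608 -0.22   0.091] [-0.4  -0.36  0.  ]
80 [ 0.621 -0.228  0.098] [-0.47 -0.27  0.  ]
90 [ 0.635 -0.232  0.105] [-0.53 -0.17  0.  ]
```

```bash
python3 -m crank '[{"rot":[0,0,0],"xyz":[0.17,-0.6,0],"gripper":0},{"rot":[0,0,0],"xyz":[0.17,-0.8,0.2],"gripper":0},{"rot":[0,0,0],"xyz":[0.2,-0.9,0.5],"gripper":0},{"rot":[0,0,0],"xyz":[0.2,-0.9,0.7],"gripper":0},{"rot":[0,0,0],"xyz":[0.2,-0.9,0.8],"gripper":0},{"rot":[0,0,0],"xyz":[0.2,-0.9,0.8],"gripper":0},{"rot":[0,0,0],"xyz":[0.2,-0.8,0.7],"gripper":0},{"rot":[0,0,0],"xyz":[0,-0.47,0.38],"gripper":0},{"rot":[0,0,0],"xyz":[0,0,0],"gripper":0},{"rot":[0,0,0],"xyz":[0,0,0],"gripper":0}]' && python3 - <<'E'
from h import *
s=sensors.read_state(); b=snap('wrist','w5');a=snap('top','t5');c=snap('scene','s5')
print(rel(s['position'],C(5,gap=.015),s['tcp_rot']))
L=lambda r,a:T(p,PIV+r*(-np.cos(np.radians(a))*U-np.sin(np.radians(a))*V)+.006*N)
for n in('wrist','top'): print(n,'lever 11deg r=.04,.11',proj(n,np.vstack([L(.04,11),L(.11,11)])).round(0).tolist())
print('top mill',proj('top',[[.656,.065,.15],[.656,.065,.015]]).round(1).tolist())
cv2.imwrite('pics/c5.png',np.hstack([cv2.resize(a[130:290,240:400],(400,400),interpolation=cv2.INTER_CUBIC),cv2.resize(b,(400,300))[:,:].repeat(1,0) if 0 else cv2.copyMakeBorder(cv2.resize(b,(400,300)),0,100,0,0,cv2.BORDER_CONSTANT)])[:,:,::-1])
E
```

```text
clock: 14.3
position: [0.548, -0.1206, 0.1332]
tcp_rot: [[-0.882, -0.04, 0.469], [-0.035, 0.999, 0.018], [-0.47, -0.0, -0.883]]
ft_force: [0.9, 0.8, -0.3]
gripper_width: 0.009
[-0.02 -0.06  2.12]
wrist lever 11deg r=.04,.11 [[237.0, 312.0], [208.0, 206.0]]
top lever 11deg r=.04,.11 [[391.0, 216.0], [397.0, 240.0]]
top mill [[302.9, 196.4], [304.5, 209.2]]
```

View pics/c5.png

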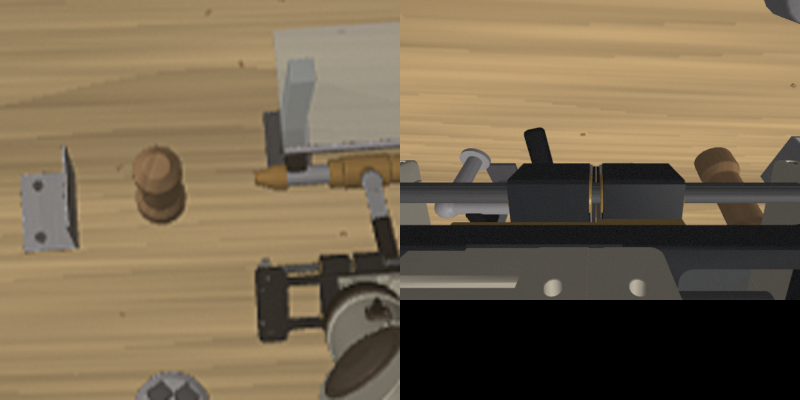

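The top view shows the mill upright, head at (302.8,198.8) against a predicted (302.9,196.4), in line with the nozzle and midway to the deflector. The lever tip in the wrist view is at (216,208), close to the 11° prediction, with the fingers to its left side. I descend beside it and push along the arc.

```bash
python3 -m crank '[{"rot":[0,0,0],"xyz":[0,0,0.6],"gripper":0},{"rot":[0,0,0],"xyz":[0,0,0.7],"gripper":0},{"rot":[0,0,0],"xyz":[0,0,0.5],"gripper":0},{"rot":[0,0,0],"xyz":[0,0,0.3],"gripper":0},{"rot":[0,0,0],"xyz":[0,0,0],"gripper":0}]' && python3 -m crank '[{"rot":[0,0,0],"xyz":[0,-0.4,0],"gripper":0},{"rot":[0,0,0],"xyz":[0,-0.37,0],"gripper":0},{"rot":[0,0,0],"xyz":[0.04,-0.22,0],"gripper":0},{"rot":[0,0,0],"xyz":[0.04,-0.22,0],"gripper":0},{"rot":[0,0,0],"xyz":[0,-0.23,0],"gripper":0},{"rot":[0,0,0],"xyz":[-0.02,-0.24,0],"gripper":0},{"rot":[0,0,0],"xyz":[-0.05,-0.23,0],"gripper":0},{"rot":[0,0,0],"xyz":[-0.06,-0.24,0],"gripper":0},{"rot":[0,0,0],"xyz":[0,0,0],"gripper":0}]' && python3 - <<'E'
from h import *
s=sensors.read_state()
print([(a,rel(s['position'],C(a),s['tcp_rot'])) for a in (30,40,60)])
E
```

```text
clock: 14.95
position: [0.5828, -0.1217, 0.0962]
tcp_rot: [[-0.897, -0.043, 0.44], [-0.035, 0.999, 0.027], [-0.44, 0.009, -0.898]]
ft_force: [-0.0, 0.3, 0.1]
gripper_width: 0.003
clock: 15.85
position: [0.5864, -0.1831, 0.0974]
tcp_rot: [[-0.897, -0.047, 0.44], [-0.037, 0.999, 0.031], [-0.441, 0.012, -0.898]]
ft_force: [-2.3, 6.7, 5.3]
gripper_width: 0.0
[(30, array([0.52, 0.44, 0.53])), (40, array([ 0.4 , -0.03,  0.52])), (60, array([-0.12, -0.91,  0.49]))]
```

```bash
python3 - <<'E'
from h import *
s=sensors.read_state();print(s['qpos'].round(1)); 
b=snap('wrist','w6');c=snap('scene','s6');t=snap('top','t6')
cv2.imwrite('pics/c6.png',np.hstack([cv2.resize(c[150:270,200:320],(400,400),interpolation=cv2.INTER_CUBIC),cv2.copyMakeBorder(cv2.resize(b,(400,300)),0,100,0,0,cv2.BORDER_CONSTANT)])[:,:,::-1])
E
```

```text
[ 27.7  23.5  -7.6 121.7 -35.8  13.6 147.3]
```

View pics/c6.png

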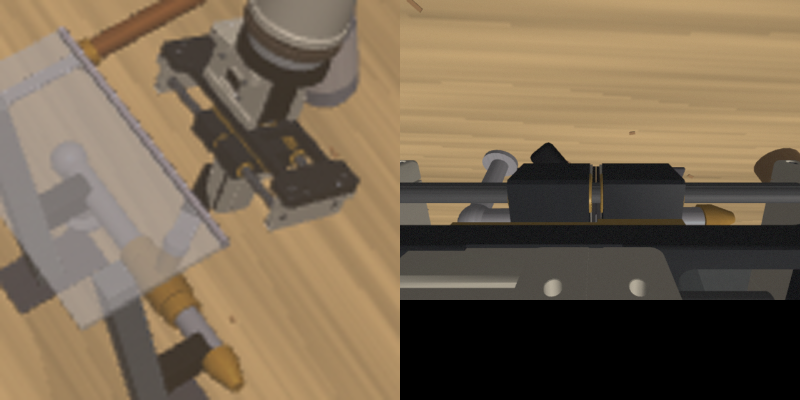

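The commanded depth was not reached: joint 7 is at its limit (147.3 of 147.41). The lever has turned to roughly 35°. I back off and turn the tool about its own axis to free joint 7; the shut fingers do not mind.

```bash
python3 -m crank '[{"rot":[0,0,0],"xyz":[0,0.4,0],"gripper":0},{"rot":[0,0,0],"xyz":[0,0.4,0],"gripper":0},{"rot":[0,0,-0.04],"xyz":[0,0,0],"gripper":0},{"rot":[0,0,-0.04],"xyz":[0,0,0],"gripper":0},{"rot":[0,0,0],"xyz":[0,0,0],"gripper":0},{"rot":[0,0,0],"xyz":[0,0,0],"gripper":0}]' && python3 -c "
from h import *
s=sensors.read_state();print(s['qpos'].round(1))"
```

```text
clock: 16.6
position: [0.585, -0.1633, 0.0972]
tcp_rot: [[-0.859, -0.26, 0.44], [-0.277, 0.96, 0.025], [-0.43, -0.1, -0.897]]
ft_force: [0.4, -0.2, 0.2]
gripper_width: 0.006
[ 30.7  23.2 -14.  122.9 -22.8  10.9 147. ]
```

```bash
python3 -m crank '[{"rot":[0,0.033,0],"xyz":[0,0.3,0],"gripper":0},{"rot":[0,0,-0.04],"xyz":[0,0,0],"gripper":0},{"rot":[0,0,-0.04],"xyz":[0,0,0],"gripper":0},{"rot":[0,0,-0.04],"xyz":[0,0,0],"gripper":0},{"rot":[0,0,0],"xyz":[0,0,0],"gripper":0},{"rot":[0,0,0],"xyz":[0,0,0],"gripper":0}]' && python3 -c "
from h import *
s=sensors.read_state();print(s['qpos'].round(1))"
```

```text
clock: 17.2
position: [0.5834, -0.1568, 0.0943]
tcp_rot: [[-0.729, -0.569, 0.38], [-0.611, 0.791, 0.011], [-0.307, -0.224, -0.925]]
ft_force: [0.3, -0.9, 0.2]
gripper_width: 0.005
[ 30.3  23.8 -16.1 120.8  -1.9  15.  146.3]
```

```bash
cat >> h.py <<'E'
from scipy.spatial.transform import Rotation as Ro
def des(L,az,yaz):
    L,az,yaz=np.radians([L,az,yaz]); z=np.array([np.sin(L)*np.cos(az),np.sin(L)*np.sin(az),-np.cos(L)])
    y=np.array([np.cos(yaz),np.sin(yaz),0]); y-=z*(y@z); y/=np.linalg.norm(y); return np.c_[np.cross(y,z),y,z]
def rv(R,D): return (Ro.from_matrix(R.T@D).as_rotvec()/np.pi).round(4)
E
python3 -c "
from h import *
R=sensors.read_state()['tcp_rot'];v=rv(R,des(22,-12,78));print(v,np.linalg.norm(v)*180)"
```

```text
[0.0275 0.011  0.271 ] 49.07047279169012
```

Constant-axis rotation, seven equal rows (7° each), with a small retreat along +y in the world first.

```bash
python3 -m crank '[{"rot":[0.004,0.0016,0.0387],"xyz":[-0.2,0.2,0],"gripper":0},{"rot":[0.004,0.0016,0.0387],"xyz":[0,0,0],"gripper":0},{"rot":[0.004,0.0016,0.0387],"xyz":[0,0,0],"gripper":0},{"rot":[0.004,0.0016,0.0387],"xyz":[0,0,0],"gripper":0},{"rot":[0.004,0.0016,0.0387],"xyz":[0,0,0],"gripper":0},{"rot":[0.004,0.0016,0.0387],"xyz":[0,0,0],"gripper":0},{"rot":[0.004,0.0016,0.0387],"xyz":[0,0,0],"gripper":0},{"rot":[0,0,0],"xyz":[0,0,0],"gripper":0},{"rot":[0,0,0],"xyz":[0,0,0],"gripper":0}]' && python3 -c "
from h import *
s=sensors.read_state();print(s['qpos'].round(1))
A=s['position']
for a in (30,40,50,60,70,80,90): B=C(a);print(a,B.round(3),rel(A,B,s['tcp_rot']));A=B
"
```

```text
clock: 18.1
position: [0.5847, -0.1476, 0.0949]
tcp_rot: [[-0.908, 0.201, 0.367], [0.185, 0.98, -0.079], [-0.375, -0.004, -0.927]]
ft_force: [-0.3, 0.3, 0.4]
gripper_width: 0.005
[  3.7  22.4   9.  122.4 -13.3  13.7 102.2]
30 [ 0.579 -0.17   0.077] [ 0.27 -0.76  0.55]
40 [ 0.582 -0.184  0.078] [-0.21 -0.44  0.03]
50 [ 0.589 -0.198  0.081] [-0.31 -0.4   0.02]
60 [ 0.597 -0.21   0.086] [-0.39 -0.34  0.  ]
70 [ 0.608 -0.22   0.091] [-0.47 -0.26 -0.01]
80 [ 0.621 -0.228  0.098] [-0.52 -0.16 -0.03]
90 [ 0.635 -0.232  0.105] [-0.55 -0.05 -0.04]
```

```bash
python3 -m crank '[{"rot":[0,0,0],"xyz":[0.1,0,0.3],"gripper":0},{"rot":[0,0,0],"xyz":[0.1,0,0.3],"gripper":0},{"rot":[0,0,0],"xyz":[0,0,0],"gripper":0},{"rot":[0,0,0],"xyz":[0,0,0],"gripper":0}]' && python3 -m crank '[{"rot":[0,0,0],"xyz":[0.05,-0.4,0],"gripper":0},{"rot":[0,0,0],"xyz":[0.05,-0.36,0],"gripper":0},{"rot":[0,0,0],"xyz":[-0.1,-0.22,0],"gripper":0},{"rot":[0,0,0],"xyz":[-0.1,-0.22,0],"gripper":0},{"rot":[0,0,0],"xyz":[-0.15,-0.2,0],"gripper":0},{"rot":[0,0,0],"xyz":[-0.15,-0.2,0],"gripper":0},{"rot":[0,0,0],"xyz":[0,0,0],"gripper":0}]' && python3 -c "
from h import *
s=sensors.read_state();print(s['qpos'].round(1))
A=s['position']
for a in (50,60,70,80,90): B=C(a);print(a,B.round(3),rel(A,B,s['tcp_rot']));A=B
"
```

```text
clock: 18.5
position: [0.585, -0.1486, 0.0749]
tcp_rot: [[-0.908, 0.203, 0.365], [0.187, 0.979, -0.079], [-0.374, -0.004, -0.928]]
ft_force: [-0.1, 0.5, -0.5]
gripper_width: 0.006
clock: 19.2
position: [0.587, -0.1959, 0.0802]
tcp_rot: [[-0.909, 0.201, 0.366], [0.185, 0.98, -0.077], [-0.374, -0.002, -0.928]]
ft_force: [-0.7, 3.3, -1.5]
gripper_width: 0.007
[ 13.9  25.2   3.8 120.2 -15.7  13.3 110.1]
50 [ 0.589 -0.198  0.081] [-0.07 -0.04 -0.01]
60 [ 0.597 -0.21   0.086] [-0.39 -0.34  0.  ]
70 [ 0.608 -0.22   0.091] [-0.47 -0.26 -0.01]
80 [ 0.621 -0.228  0.098] [-0.52 -0.16 -0.03]
90 [ 0.635 -0.232  0.105] [-0.55 -0.05 -0.05]
```

```bash
python3 -m crank '[{"rot":[0,-0.004,0],"xyz":[-0.23,-0.2,0],"gripper":0},{"rot":[0,-0.004,0],"xyz":[-0.23,-0.18,0],"gripper":0},{"rot":[0,-0.004,0],"xyz":[-0.24,-0.14,0],"gripper":0},{"rot":[0,-0.004,0],"xyz":[-0.24,-0.13,0],"gripper":0},{"rot":[0,-0.004,0],"xyz":[-0.26,-0.08,0],"gripper":0},{"rot":[0,-0.004,0],"xyz":[-0.26,-0.08,0],"gripper":0},{"rot":[0,-0.004,0],"xyz":[0,0,0],"gripper":0},{"rot":[0,-0.004,0],"xyz":[0,0,0],"gripper":0}]' && python3 -c "
from h import *
s=sensors.read_state();print(s['qpos'].round(1))
A=s['position']
for a in (80,90): B=C(a);print(a,B.round(3),rel(A,B,s['tcp_rot']));A=B
"
```

```text
clock: 20.0
position: [0.6199, -0.2286, 0.0971]
tcp_rot: [[-0.868, 0.202, 0.454], [0.178, 0.979, -0.096], [-0.464, -0.003, -0.886]]
ft_force: [-2.2, 2.1, -3.7]
gripper_width: 0.008
[ 12.   26.    9.6 118.9 -44.6  11.  140.1]
80 [ 0.621 -0.228  0.098] [-0.04  0.04 -0.01]
90 [ 0.635 -0.232  0.105] [-0.55 -0.05  0.01]
```

```bash
python3 -m crank '[{"rot":[0,0.008,0],"xyz":[-0.2,-0.02,0],"gripper":0},{"rot":[0,0.008,0],"xyz":[-0.2,-0.02,0],"gripper":0},{"rot":[0,0,0],"xyz":[-0.2,0,0],"gripper":0},{"rot":[0,0,0],"xyz":[-0.1,0,0],"gripper":0},{"rot":[0,0,0],"xyz":[0,0,0],"gripper":0}]' && python3 -c "
from h import *
s=sensors.read_state();print(s['qpos'].round(1))
A=s['position']
for a in (90,): B=C(a);print(a,B.round(3),rel(A,B,s['tcp_rot']));A=B
"
```

```text
clock: 20.5
position: [0.6304, -0.2315, 0.1015]
tcp_rot: [[-0.896, 0.201, 0.397], [0.184, 0.98, -0.082], [-0.405, -0.0, -0.914]]
ft_force: [-21.6, 5.9, 3.7]
gripper_width: 0.009
[  4.2  27.8  19.  114.5 -39.1  19.  132.7]
90 [ 0.635 -0.232  0.105] [-0.2   0.01 -0.05]
```

The force rose to 22 N about where the stop should be. I back off and check.

```bash
python3 -m crank '[{"rot":[0,0,0],"xyz":[0.4,0,0],"gripper":0},{"rot":[0,0,0],"xyz":[0.6,0,0],"gripper":0},{"rot":[0,0,0],"xyz":[0.6,0,-0.4],"gripper":0},{"rot":[0,0,0],"xyz":[0.4,0,-0.9],"gripper":0},{"rot":[0,0,0],"xyz":[0.3,0,-0.9],"gripper":0},{"rot":[0,0,0],"xyz":[0.3,0,-0.9],"gripper":0},{"rot":[0,0,0],"xyz":[0.5,0,-0.9],"gripper":0},{"rot":[0,0,0],"xyz":[0.9,0,-0.5],"gripper":0},{"rot":[0,0,0],"xyz":[0.9,0,0],"gripper":0},{"rot":[0,0,0],"xyz":[0.5,0,0],"gripper":0},{"rot":[0,0,0],"xyz":[0,0,0],"gripper":0},{"rot":[0,0,0],"xyz":[0,0,0],"gripper":0}]' && python3 - <<'E'
from h import *
a=snap('top','t7');c=snap('scene','s7')
L=lambda r,a:T(p,PIV+r*(-np.cos(np.radians(a))*U-np.sin(np.radians(a))*V)+.006*N)
for d in (80,85,90):print(d,[proj(n,np.vstack([L(.0,d),L(.11,d)])).round(1).tolist() for n in('top','scene')])
f=lambda i:cv2.resize(i,(400,400),interpolation=cv2.INTER_CUBIC)
cv2.imwrite('pics/c7.png',np.vstack([np.hstack([cv2.resize(a[150:230,370:470],(500,400),interpolation=cv2.INTER_CUBIC),cv2.resize(c[150:250,190:265],(300,400),interpolation=cv2.INTER_CUBIC)]),np.hstack([cv2.resize(a[180:310,240:500],(400,200)),cv2.resize(c[120:420,80:480],(400,200))])])[:,:,::-1])
E
```

```text
clock: 21.7
position: [0.4411, -0.1935, 0.163]
tcp_rot: [[-0.888, 0.203, 0.413], [0.183, 0.979, -0.09], [-0.423, -0.004, -0.906]]
ft_force: [-0.2, 0.7, 0.3]
gripper_width: 0.003
80 [[[388.1, 201.6], [429.4, 205.9]], [[252.9, 221.0], [238.2, 192.9]]]
85 [[[388.1, 201.6], [429.9, 202.3]], [[252.9, 221.0], [235.2, 193.1]]]
90 [[[388.1, 201.6], [430.0, 198.8]], [[252.9, 221.0], [232.2, 193.5]]]
```

View pics/c7.png

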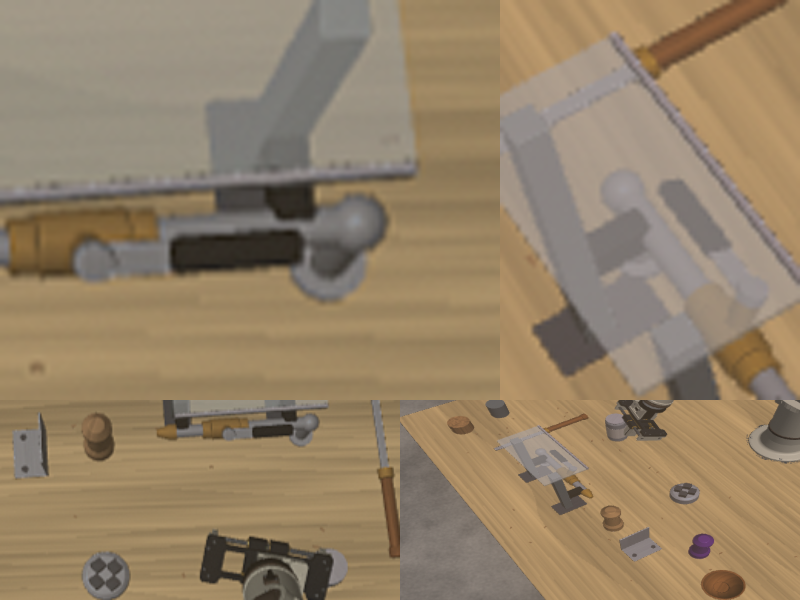

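The lever lies in line with the pipe: its sleeve tip is at top (430.4,199.4) against (430.0,198.8) predicted for 90°, and the scene view gives about 89°. The mill stands upright midway. The hand is near the can, so I raise it clear and hand in.

```bash
python3 -m crank '[{"rot":[0,0,0],"xyz":[0,0.3,-0.6],"gripper":0},{"rot":[0,0,0],"xyz":[-0.4,0.5,-0.9],"gripper":0},{"rot":[0,0,0],"xyz":[-0.4,0.5,-0.9],"gripper":0},{"rot":[0,0,0],"xyz":[-0.4,0.3,-0.6],"gripper":0},{"rot":[0,0,0],"xyz":[0,0,0],"gripper":0},{"rot":[0,0,0],"xyz":[0,0,0],"gripper":0}]' && python3 - <<'E'
from h import *
a=snap('top','t8');c=snap('scene','s8');s0=cv2.imread('pics/scene0.png')[:,:,::-1]
for n,(x,y,w,h) in dict(can=(280,135,35,50),chuck=(345,240,40,40),gouge=(240,140,28,20),bowl=(378,370,52,52)).items():
    print(n,np.abs(c[y:y+h,x:x+w].astype(int)-s0[y:y+h,x:x+w]).mean().round(1))
from cell import job_done; print(sensors.read_state()['ft_force']); job_done()
E
```

```text
clock: 22.4
position: [0.4454, -0.1455, 0.2562]
tcp_rot: [[-0.888, 0.201, 0.413], [0.182, 0.98, -0.087], [-0.422, -0.002, -0.907]]
ft_force: [-0.2, -0.9, -0.2]
gripper_width: 0.006
can 3.6
chuck 1.8
gouge 1.5
bowl 1.6
[-0.3115378  -0.72524352 -0.07746526]
the job is handed in; nothing more can be done
```

The mill is standing released between the nozzle and the deflector, the valve lever is open, and the job is handed in at about 22.5 s. `job_done` gives no verdict, so these are my own checks.

- **Mill:** It stands upright midway between nozzle and deflector. In the last pictures its head was about 2 px (roughly 5 mm) from where I expected it.
- **Valve:** I pushed the lever with the shut fingers until the force rose to about 22 N. Both fixed cameras then showed it at about 89–90°.
- **Bystanders:** The chuck, gouge and bowl look the same as at the start. The can's image patch differs slightly more (3.6 grey levels against 1.5–1.8). I did not look into it; the hand had been close to it, but no contact force was felt there.
- **Robot:** The hand is raised clear of everything, with no contact force beyond noise.

Two things did not go to plan:

- **Mill grasp:** With the tool vertical, the fingers could not reach the mill's 42 mm middle; they closed on the flare at 50.5 mm. I gripped the head instead, and it held and released cleanly.
- **Lever push:** The first push stopped with joint 7 at its limit. I backed off, turned the tool and finished the push with about 24° of lean.

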